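# Gauge the stepped blank in the bench caliper

## Robot

A 6-joint arm with a two-finger parallel gripper is mounted at the origin on the work surface. World frame = base frame: x ahead of the robot, y to its left, z up, the work surface at z = 0. Lengths are in mm, angles in rad, forces in N, time in s.
With the tool pointing down it reaches from about 275 to 750 mm from the base axis. Payload 10.2 kg.
Tool frame: the origin (TCP) lies midway between the tips of the shut fingers; the grasp point (between the pads) lies 19 mm behind it; z points along the fingers, y is the line along which they close (so a half turn about z gives the same grasp; the last joint's range is limited). The gripper opens to 85 mm and grips with 20 to 120 N. Pads are 22 mm wide; open, the fingers measure 114 mm over their backs; the gripper's body (76 mm by 85 mm) begins 54 mm behind the grasp point. The pads swing forward as they close: fully open they stand 13 mm farther back than shut.
Start: joints at [0.961, 0.313, 1.498, -0, 1.331, -0.223], TCP at [198.057, 486.215, 231.294] pointing down, gripper open.
Joint ranges: [-2.94, 2.94], [-0.97, 2.17], [0.19, 2.56], [-1.23, 4.37], [0.02, 3.11], [-2.88, 2.88]. Speed limits (rad/s): [2.39, 2.39, 3.01, 3.14, 3.14, 3.14].

## Interface

Orientations are given as a unit quaternion [w, x, y, z].
In Python, from rig import ctrl gives the robot as it stands.
- The arm moves only by the tool send_rows, never from a script. Its argument "targets" is a list of rows, each a list of 7 numbers: the closure, from -1 (fully open) to 1 (shut), so that 0 is half open, then the shift along the tool's x, y, z in m, then the turn, a rotation vector about the tool's x, y, z in rad. In form: [[claw, dx, dy, dz, ax, ay, az], ...]. A call has exactly 10 rows; each row shifts and turns the commanded pose from where the row before left it, along the tool's axes as they then stand; what a row does not reach is not made up. A row lasts 1/8 s, in which the tool goes at most 62.5 mm and 10.7 degrees, less where a joint would pass 70% of its speed; a pose out of reach is approached as far as the arm can. A call with a gripper value outside its range is refused whole. The fingers move at their own pace and stop on an object; "squeeze" is the grip in N (left out, the last holds). Time passes only in rows, so rows that do not move let the fingers close, or fill a call up. It gives the time, the measured TCP pose, the force, the opening and the grip force at its end, in the units of the state.
- ctrl.sense(): the state, without advancing time (a new reading comes with each control period).
- ctrl.capture(name): name is "scene" or "side" or "wrist"; returns a dict with "img" (420x560x3 uint8, red, green, blue), "camera_matrix" (3x3 intrinsics, pixels), "R" (3x3) and "t" (3): a world point X has camera coordinates R X + t. Camera axes: x right, y down, z forward; pixel columns grow to the right and rows downward; lengths in mm; the calibration is good to about 2 mm. A picture is of the moment at which its call begins. There is no depth.
- ctrl.finish_job(): hands the job in; it is judged then, once.
Trained networks look in a picture, given as the dict that the camera call returned (one of the last four; its "shot" number tells which), for a name from the list of things; names that differ only in an ending like _2 or _b are one class to them, and where a whole thing is asked for, a point or a joint stands for the part that bears it (a point fixed in the world has none). Each returns a list of dicts, best first, with "score" (0 to 1); they miss things now and then, are a little off and sometimes report something else, mostly with a low value. They report only what shows in the picture. A call takes as long as a camera call.
- ctrl.boxes_of(query, picture): "extent" ([left, top, width, height] in pixels, round what is visible of it).
- ctrl.landmark_of(query, picture): "point" ([column, row] in pixels: a listed point, or the origin of a listed thing).
The state is a dict: "time_s": time; "joints": joint angles; "dq": joint speeds; "tau": joint torques, N m; "eef_pos": TCP position; "ee_rot": TCP orientation; "force": force on the tool from outside, world axes, zero at the start; "wrist_torque": the same for the moment, N m; "grip_width": opening from 0.0 (shut) to 1.0 (fully open); "grip_force": force on a finger pad.
Only numpy, scipy, OpenCV 4.12 (cv2) and the standard library are available. Lean on these libraries where they do the work, as an engineer would, in place of code of your own. Each camera call takes 0.05 s, during which the arm holds its last target. There are 200 camera calls.

## Task

On the laser-marking bench, check the length of the stepped blank in the bench caliper: swing its work rest out under the jaws until it seats against its end stop, then take the blank with a tongue at one end only from the rack and lay it on the rest between the jaws with its tongue towards the sliding jaw. Then slide the jaw gently shut until the blank is held against the fixed jaw and the sprung anvil is pressed in by about half its travel, and leave it so. Leave the other blanks in the rack and do not disturb the rest of the bench.

Things in the scene. Friction and masses are not known exactly. Their poses are not given: they have to be found in the camera images.
- gauge: Bench caliper fixed to the bench, dark base 125 x 185 x 12 mm. Origin on the bench below the measuring line; z up, y from fixed to sliding jaw, x from open front to rail (x 44 to 64, top z 34 mm). Jaws: x -20 to 70, z 43 to 78 mm. Fixed face y = -40, anvil tip at y = +30 mm fully open: 70 mm gap, no finger room past a blank's ends. Seated rest: top z 40, centred on x = 0; blank lies on it along y.
- fixed_jaw: Fixed steel jaw of the caliper, a plate 90 x 16 mm, z 43 to 78 mm, same axes as the gauge; origin at gauge (0, -48, 0) mm; its measuring face looks to gauge +y.
- fixed_face (a point): Point on the measuring face of the fixed jaw, gauge (0, -40, 50) mm.
- rest (a joint): Work rest: flat aluminium bar 26 mm wide, z 32 to 40 mm, on a vertical hinge. 0 rad: parked, pointing to the front (gauge -x, 0.17 rad towards +y). 1.40 rad: at its end stop, pointing along gauge +y under both jaws. Swings clockwise from above as it grows. Stiff hinge, about 1.7 N at the post; stays where left.
- rest_grip (a point): On the axis of the upright steel post (14 mm diameter, z 40 to 80 mm) at the free end of the rest, 66 mm above the bench: pinch here. 151 mm from the hinge. The point's y axis points from the hinge outwards along the bar.
- rest_hinge (a point): Hinge pin of the rest, at the bar's top: gauge (0, -66, 40) mm.
- jaw (a joint): Sliding jaw on the rail, m: 0 fully open, grows as it closes (towards gauge -y), at most 0.050. Friction about 10 N; stays where left. It starts nearly fully open (0 to 0.004), gap 66 to 70 mm. With the blank against the fixed jaw the anvil touches at 0.012 and is half pressed at 0.016.
- jaw_grip (a point): Centre of the dark upright tab on the sliding jaw over the rail, 98 mm above the bench: pinch along gauge y. The tab is 12 mm thick (along gauge y), 22 mm wide (along gauge x), z 78 to 108 mm. At gauge (54, 45, 98) mm with the jaw fully open.
- anvil (a joint): Sprung anvil in the sliding jaw, in m: 0 out, up to 0.008 pressed in flush. Its spring gives 1.6 N as it starts to move and 0.8 N more per mm (4.8 N at 4 mm).
- anvil_tip (a point): Tip of the anvil, a round steel rod 10 mm in diameter along gauge y at 49 mm above the bench, standing 8 mm out of the sliding jaw's face; it meets the end of the tongue. Its tail stands out behind the jaw.
- rack: Grey rack fixed to the bench, three slots along its x at y = -40, 0, +40 mm (which blank is where varies). Foot 70 x 134 x 6 mm. Slot floor at z 30 mm; walls 36 mm long (x), flush with the blanks' tops at 60 mm, so blanks can be gripped only by their ends, which stand out 11 mm at each end: to turn the grip, put the blank down. Origin below its centre, on the bench.
- blank: The stepped aluminium blank to be gauged, 58 long (x) x 30 wide (y) x 30 mm high, about 0.13 kg, plain metal. Its last 12 mm at +x is a low tongue only 16 mm high; the rest is full height. Origin at the centre of its 58 x 30 underside; x along its length towards the tongue. In the rack its tongue points along rack +x.
- tongue (a point): Centre of the tongue's end face: blank (29, 0, 8) mm.
- plain_blank: Another aluminium blank in the rack, a plain block 58 x 30 x 30 mm with no tongue. Origin at the centre of its underside.
- double_blank: Another aluminium blank in the rack, 58 x 30 x 30 mm, with a 12 mm tongue at both ends. Origin at the centre of its underside.
- lens_jar: Bystander: round black lens jar, 56 mm diameter, 32 mm high, between rack and caliper. Origin at its underside.
- cleaner: Bystander: white bottle, 48 mm diameter, 120 mm high. Origin at its underside. Behind it along the back edge of the bench (0.78 m and more from the robot) stands fixed equipment up to 75 mm high.
- mouse: Bystander: black computer mouse, 105 x 60 x 34 mm. Origin at its underside.
- rule: Bystander: steel rule lying flat, 300 x 26 x 2 mm. Origin at its underside.
- driver: Bystander: screwdriver, 170 mm long, lying. Origin at its underside.
- glasses: Bystander: safety glasses with amber lenses, 140 x 140 x 44 mm. Origin below the lenses.

How it is judged (in metres and radians):
On the way, in this order (a step that is already met when the one before it is completed fails the run):
1. the work rest is swung out to its end stop (within 0.04 rad) (value of joint rest above 1.36 rad), for 0.3 s.
2. the stepped blank lies flat on the seated rest between the jaws, released by the gripper, before the anvil is pressed (value of joint rest above 1.36 rad and x of blank in the frame of gauge between -0.007 and 0.007 m and z of blank in the frame of gauge between 0.037 and 0.044 m and angle between the x axis of blank and the y axis of gauge, either way round below 0.1 rad and angle between blank's own z axis and vertical below 0.06 rad and y of tongue in the frame of gauge between 0.01 and 0.034 m and value of joint anvil below 0.001 m and contact force between the fingers and blank below 0.1 N), for 0.1 s.
3. the sliding jaw is shut so that the anvil is pressed in 1.5 to 6.5 mm and the blank bears on the fixed jaw (value of joint anvil between 0.0015 and 0.0065 m and contact force between blank and fixed_jaw above 1 N), for 0.2 s.
At the end, for the whole second after the job is handed in: Rest within 0.04 rad of its stop; stepped blank flat and still on it (7 mm of its midline, 0.10 rad), tongue to the sliding jaw, pressed on the fixed jaw by over 1 N; anvil pressed in 1.5 to 6.5 mm; the two other blanks still in the rack, moved under 15 mm (all of step 3 and value of joint rest above 1.36 rad and x of blank in the frame of gauge between -0.007 and 0.007 m and z of blank in the frame of gauge between 0.037 and 0.044 m and angle between the x axis of blank and the y axis of gauge, either way round below 0.1 rad and angle between blank's own z axis and vertical below 0.06 rad and y of tongue in the frame of gauge between 0.014 and 0.022 m and linear speed of blank below 0.01 m/s and velocity of joint jaw below 0.005 m/s and distance of each of plain_blank, double_blank from where it was at the start of the episode below 0.015 m); the robot touches nothing.
It fails at once if the blank is pressed against the fixed jaw with more than 20 N (contact force between blank and fixed_jaw above 20 N).
It fails at once if another blank is moved more than 15 mm (distance of any of plain_blank, double_blank from where it was at the start of the episode above 0.015 m).
It fails at once if a bystander on the bench is moved more than 30 mm (distance of any of lens_jar, cleaner, mouse, rule, driver, glasses from where it was at the start of the episode above 0.03 m).
It also fails if it takes over 72 s, if anything falls off the work surface, if the arm or the gripper's body presses on something with over 40 N, if the wrist force passes 120 N, or if a joint passes its speed limit or range.

## Working session

There is one attempt and no reset: what is moved stays moved. The work goes in short steps, Python scripts to look and compute and a tool call to move; the robot and the scene stay as the last step left them, time stands still between calls to the robot, and variables do not carry over. Pictures are saved under pics/ and viewed, at most 10 in all, crops included, and the job is handed in when it is done.

Besides the shell and the picture viewer there is one more tool, called after "Call:" by a JSON object that holds its "method" and its "body". send_rows: Moves the arm, as the interface text tells. Its arguments: {"type":"object","properties":{"targets":{"type":"array"},"squeeze":{"type":"number"}},"required":["targets"]}

```bash
ls; mkdir -p pics
cat > h.py <<'E'
import numpy as np, cv2
from rig import ctrl
from scipy.spatial.transform import Rotation as Rn
def ray(p,c):
    K=np.array(c["camera_matrix"]);R=np.array(c["R"]);t=np.array(c["t"])
    d=R.T@np.linalg.solve(K,[p[0],p[1],1.]);return -R.T@t,d
def at_z(p,c,z):
    o,d=ray(p,c);return o+d*(z-o[2])/d[2]
def proj(X,c):
    q=np.array(c["camera_matrix"])@(np.array(c["R"])@np.array(X,float)+np.array(c["t"]));return q[:2]/q[2]
def tri(ps,cs):
    A=0;b=0
    for p,c in zip(ps,cs):
        o,d=ray(p,c);d=d/np.linalg.norm(d);M=np.eye(3)-np.outer(d,d);A=A+M;b=b+M@o
    return np.linalg.solve(A,b)
def save(c,n): cv2.imwrite(f"pics/{n}.png",cv2.cvtColor(c["img"],cv2.COLOR_RGB2BGR))
def st():
    s=ctrl.sense();print("t",s["time_s"],"pos",np.round(s["eef_pos"],1),"F",np.round(s["force"],1),"gw",round(s["grip_width"],3),"gf",s["grip_force"])
    R=Rn.from_quat(np.roll(s["ee_rot"],-1)).as_matrix();print("Rcols x",R[:,0].round(3),"y",R[:,1].round(3),"z",R[:,2].round(3));return s,R
E
python3 - <<'E'
from h import *
s,R=st()
cs={n:ctrl.capture(n) for n in("scene","side","wrist")}
Z=dict(gauge=0,fixed_jaw=0,fixed_face=50,rest_grip=66,rest_hinge=40,jaw_grip=98,anvil_tip=49,rack=0,blank=30,tongue=38,plain_blank=30,double_blank=30,lens_jar=0,cleaner=0,mouse=0)
for n,c in cs.items():
    save(c,n+"0")
for q,z in Z.items():
    ps=[];cc=[]
    for n,c in cs.items():
        r=ctrl.landmark_of(q,c)
        for k in r[:2]: print(q,n,round(k["score"],2),np.round(k["point"]),at_z(k["point"],c,z).round(0)[:2])
        if r and r[0]["score"]>.4: ps.append(r[0]["point"]);cc.append(c)
    if len(ps)>1: print("   tri",tri(ps,cc).round(1))
E
```

```text
pics
t 0.0 pos [197.9 486.  230.7] F [-0.1  0.3  0. ] gw 1.0 gf 0.0
Rcols x [-0.926  0.377  0.   ] y [ 0.377  0.926 -0.001] z [-0.001 -0.001 -1.   ]
gauge scene 0.64 [228. 215.] [ 609. -181.]
gauge side 0.95 [268. 205.] [ 621. -194.]
gauge side 0.44 [329. 174.] [ 427. -487.]
   tri [ 615.1 -170.5   13.7]
fixed_jaw scene 0.82 [219. 205.] [ 604. -236.]
fixed_jaw side 0.76 [275. 198.] [ 606. -250.]
fixed_jaw side 0.73 [254. 277.] [553. 207.]
   tri [ 604.  -235.2    5.5]
fixed_face scene 0.76 [224. 196.] [ 598. -214.]
fixed_face scene 0.64 [342. 282.] [552. 257.]
fixed_face side 0.67 [326. 174.] [ 427. -400.]
   tri [ 469.7 -403.9  -35.8]
rest_grip scene 0.64 [267. 184.] [ 466. -161.]
rest_grip side 0.66 [254. 276.] [532. 275.]
rest_grip side 0.59 [306. 198.] [ 467. -173.]
   tri [563.7  63.2  75.4]
rest_hinge side 0.76 [275. 191.] [ 601. -235.]
rest_hinge side 0.69 [316. 242.] [389.  46.]
jaw_grip scene 0.57 [221. 208.] [ 664. -124.]
jaw_grip side 0.91 [252. 190.] [ 662. -137.]
   tri [ 661.4 -129.1   98.5]
rack scene 0.62 [326. 282.] [553. 205.]
rack scene 0.46 [226. 194.] [ 552. -270
[... 434 characters left out ...]
[342. 278.] [529. 237.]
plain_blank scene 0.67 [283. 241.] [565.  38.]
plain_blank side 0.71 [252. 278.] [548. 244.]
   tri [542.6 249.7  43. ]
double_blank scene 0.73 [220. 192.] [ 580. -260.]
double_blank scene 0.69 [326. 273.] [551. 199.]
double_blank side 0.58 [277. 194.] [ 595. -236.]
double_blank side 0.48 [251. 269.] [561. 208.]
   tri [ 592.  -239.3   37.7]
lens_jar scene 0.86 [281. 240.] [549.   9.]
lens_jar side 0.61 [272. 236.] [553.  -2.]
   tri [550.9  10.4   6.4]
cleaner scene 0.96 [220. 273.] [759.   1.]
cleaner side 0.92 [215. 232.] [759.  14.]
   tri [760.7   4.5  -2.1]
mouse scene 0.7 [320. 218.] [392.   9.]
mouse side 0.82 [319. 241.] [389. -10.]
   tri [389.8   5.6   4.9]
```

Run:
```python
import cv2,numpy as np
a=cv2.imread("pics/scene0.png")
c1=cv2.resize(a[160:330,180:400],(776,600),interpolation=cv2.INTER_CUBIC)
cv2.imwrite("pics/v1.png",c1)
b=cv2.imread("pics/side0.png")
cv2.imwrite("pics/v2.png",cv2.resize(b[155:320,200:400],(727,600),interpolation=cv2.INTER_CUBIC))
```

```text
(no output)
```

View pics/v1.png

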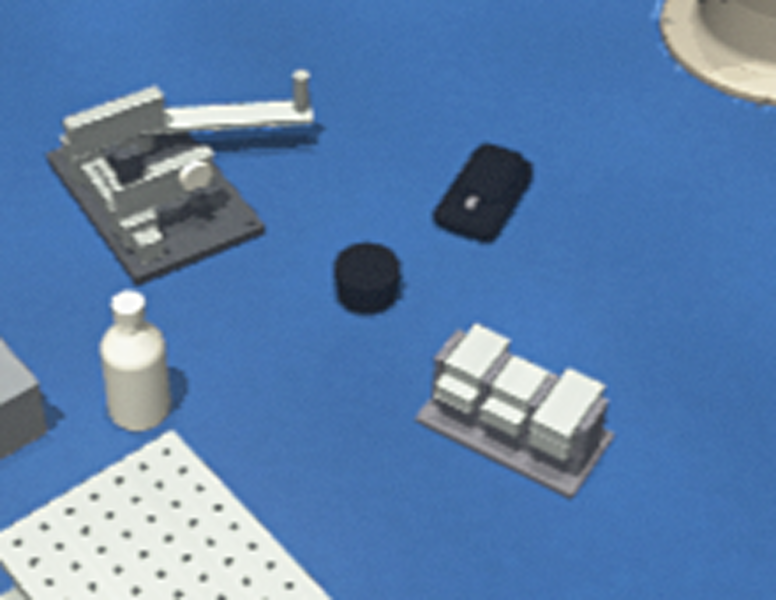

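View pics/v2.png

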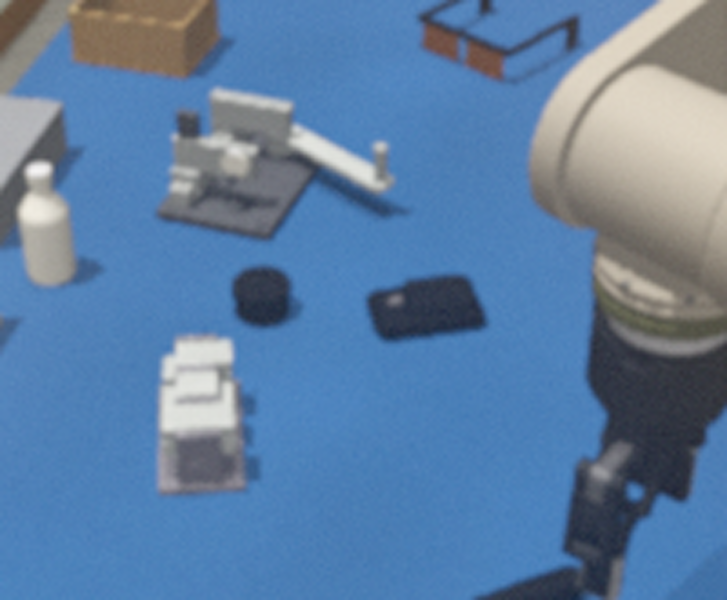

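Rack: the blank with a single tongue is the one nearest the caliper (crop 475,350; about (562,164)), then the double, then the plain. Rest post at crop (301,75) in the scene view. Next I get a closer wrist view.

Call:
{"method": "send_rows", "body": {"targets": [[-1, -0.048, -0.032, -0.017, 0, 0, 0], [-1, -0.048, -0.032, -0.017, 0, 0, 0], [-1, -0.048, -0.032, -0.017, 0, 0, 0], [-1, -0.048, -0.032, -0.017, 0, 0, 0], [-1, -0.048, -0.032, -0.017, 0, 0, 0], [-1, -0.048, -0.032, -0.017, 0, 0, 0], [-1, -0.048, -0.032, -0.017, 0, 0, 0], [-1, 0, 0, 0, 0, 0, 0], [-1, 0, 0, 0, 0, 0, 0], [-1, 0, 0, 0, 0, 0, 0]]}}

```text
time_s: 3.65
eef_pos: [424.1, 153.0, 350.1]
ee_rot: [-0.0, 0.191, 0.982, 0.0]
force: [-0.4, -0.1, 0.4]
grip_width: 1.002
grip_force: 0.0
```

```bash
cat > look.py <<'E'
from h import *
import sys
Z=dict(gauge=0,fixed_jaw=0,fixed_face=50,rest_grip=66,rest_hinge=40,jaw_grip=98,anvil_tip=49,rack=0,blank=30,tongue=38,plain_blank=30,double_blank=30,lens_jar=0)
def look(names=Z,cams=("wrist",),name=None,thr=.3):
    for n in cams:
        c=ctrl.capture(n)
        if name: save(c,name+n)
        if n=="wrist": print("cam",(-np.array(c["R"]).T@c["t"]).round(0),"fwd",np.array(c["R"])[2].round(2))
        for q in names:
            for k in ctrl.landmark_of(q,c)[:2]:
                if k["score"]>thr: print(q,n,round(k["score"],2),np.round(k["point"]),at_z(k["point"],c,Z[q]).round(1)[:2])
E
python3 - <<'E'
from look import *
st();look(name="a")
E
```

```text
t 3.65 pos [424.1 153.  350.1] F [-0.4 -0.1  0.4] gw 1.002 gf 0.0
Rcols x [-0.927  0.376  0.   ] y [ 0.376  0.927 -0.   ] z [-0.  0. -1.]
cam [348. 185. 492.] fwd [ 0.3  -0.12 -0.95]
fixed_face wrist 0.5 [116. 340.] [ 598.3 -218.6]
rest_grip wrist 0.83 [ 96. 272.] [ 470.3 -165.2]
rest_hinge wrist 0.98 [104. 340.] [ 596.6 -246.9]
rest_hinge wrist 0.53 [365. 207.] [534.7 241.7]
rack wrist 0.57 [340. 218.] [552.9 202.4]
blank wrist 0.77 [322. 242.] [569.5 162.6]
tongue wrist 0.63 [332. 255.] [591.9 170.1]
plain_blank wrist 0.57 [366. 206.] [537.1 244.3]
double_blank wrist 0.97 [343. 222.] [549.  203.4]
lens_jar wrist 0.71 [236. 254.] [550.2  19.1]
lens_jar wrist 0.38 [362. 206.] [547.2 242.6]
```

Call:
{"method": "send_rows", "body": {"targets": [[-1, -0.034, -0.041, 0.005, 0, 0, 0], [-1, -0.034, -0.041, 0.005, 0, 0, 0], [-1, -0.034, -0.041, 0.005, 0, 0, 0], [-1, -0.034, -0.041, 0.005, 0, 0, 0], [-1, -0.034, -0.041, 0.005, 0, 0, 0], [-1, -0.034, -0.041, 0.005, 0, 0, 0], [-1, 0, 0, 0, 0, 0, 0], [-1, 0, 0, 0, 0, 0, 0], [-1, 0, 0, 0, 0, 0, 0], [-1, 0, 0, 0, 0, 0, 0]]}}

```text
time_s: 5.6
eef_pos: [520.8, -151.9, 320.7]
ee_rot: [0.0, 0.192, 0.981, -0.0]
force: [0.4, -0.4, -0.4]
grip_width: 1.004
grip_force: 0.0
```

Run:
```python
from look import *
s,R=st();print(np.round(s["joints"],3));look(name="b")
a=cv2.imread("pics/bwrist.png");cv2.imwrite("pics/v3.png",cv2.resize(a,(800,600),interpolation=cv2.INTER_CUBIC))
```

```text
t 5.6 pos [ 520.8 -151.9  320.7] F [ 0.4 -0.4 -0.4] gw 1.004 gf 0.0
Rcols x [-0.927  0.376 -0.001] y [ 0.376  0.927 -0.   ] z [ 0.001 -0.    -1.   ]
[-0.5    0.307  1.275  0.     1.558 -1.685]
cam [ 444. -120.  463.] fwd [ 0.3  -0.12 -0.95]
gauge wrist 0.72 [284. 217.] [ 605.4 -181.9]
fixed_jaw wrist 0.82 [255. 226.] [ 601.4 -229.4]
fixed_face wrist 0.75 [258. 238.] [ 603.4 -220.4]
fixed_face wrist 0.57 [236. 238.] [ 591.9 -248.8]
rest_grip wrist 0.76 [254. 135.] [ 471.2 -167.3]
rest_grip wrist 0.56 [538. 120.] [581.3 153.3]
rest_hinge wrist 0.68 [240. 238.] [ 596.8 -247.4]
jaw_grip wrist 0.82 [326. 275.] [ 665.5 -149.1]
anvil_tip wrist 0.42 [303. 224.] [ 606.8 -155.6]
rack wrist 0.76 [536.  82.] [552.6 202.8]
blank wrist 0.96 [524. 105.] [568.6 162.9]
blank wrist 0.38 [431. 267.] [752.7  -1.9]
tongue wrist 0.58 [540. 120.] [591.9 174.1]
tongue wrist 0.54 [356.  21.] [398.3  -9. ]
double_blank wrist 0.72 [553.  81.] [552.8 201.5]
lens_jar wrist 0.62 [402. 131.] [548.4  19.1]
```

View pics/v3.png

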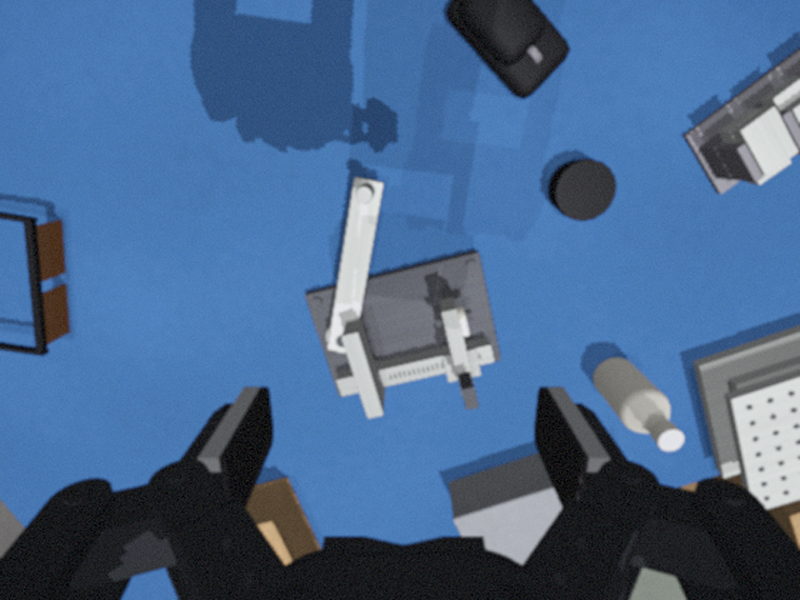

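View 3: whole caliper, post top at (366,190), fixed jaw top from (350,325) to (375,415), tab at (468,390), base corners (307,292), (475,252), (499,357).

Run:
```python
from look import *
c=ctrl.capture("wrist")
k=.7
P={n:at_z(np.array(p)*k,c,z)[:2] for n,p,z in [("A",(307,292),12),("B",(475,252),12),("C",(499,357),12),("D",(340,397),12),("fj1",(350,325),78),("fj2",(376,415),78),("post",(366,190),80),("postbase",(366,192),80)]}
for n in P: print(n,P[n].round(1))
ang=lambda a,b:np.degrees(np.arctan2(*(P[b]-P[a])[::-1]))
print("y axis",ang("A","B"),np.linalg.norm(P["A"]-P["B"]),"x axis",ang("B","C"),np.linalg.norm(P["C"]-P["B"]),ang("fj1","fj2"),np.linalg.norm(P["fj1"]-P["fj2"]))
# fit gauge pose from landmarks
from scipy.optimize import least_squares
cs=[c,ctrl.capture("scene"),ctrl.capture("side")]
G=dict(gauge=(0,0,0),fixed_jaw=(0,-48,0),fixed_face=(0,-40,50),rest_hinge=(0,-66,40),jaw_grip=(54,43,98),anvil_tip=(0,28,49))
obs=[(g,r[0]["point"],cc) for q,g in G.items() for cc in cs for r in [ctrl.landmark_of(q,cc)] if r]
yaw0=np.radians(ang("fj1","fj2"))
def f(v):
    co,si=np.cos(v[2]),np.sin(v[2]);o=[]
    for g,p,cc in obs: o+=list(proj([v[0]+co*g[0]-si*g[1],v[1]+si*g[0]+co*g[1],g[2]],cc)-p)
    return o
r=least_squares(f,[605,-182,-.35],x_scale=[10,10,.1],loss="soft_l1",f_scale=2)
print(r.x,np.degrees(r.x[2]));print(np.round(np.array(r.fun if 0 else f(r.x)).reshape(-1,2),1).tolist())
v=r.x
for n in P: 
    d=P[n]-v[:2];co,si=np.cos(v[2]),np.sin(v[2]);print(n,"gauge",(co*d[0]+si*d[1]).round(1),(-si*d[0]+co*d[1]).round(1))
```

```text
A [ 543.9 -268. ]
B [569.4 -94.1]
C [ 688.7 -108.4]
D [ 668.7 -288. ]
fj1 [ 572.1 -224.4]
fj2 [ 667.  -239.7]
post [ 468.4 -163.2]
postbase [ 469.9 -163.8]
y axis 81.68748194269885 175.79607114831788 x axis -6.839008409603738 120.2232013644602 -9.148477202618698 96.10707981554366
[ 6.06934877e+02 -1.82240543e+02 -1.43837575e-01] -8.241285999756489
[[-0.1, -2.4], [-1.6, -1.7], [4.6, 4.5], [-0.1, -0.4], [3.8, -1.5], [6.3, -3.8], [0.7, 2.4], [-3.2, 2.9], [4.1, -13.0], [0.9, 1.0], [2.9, 0.5], [-0.2, -1.2], [0.1, -1.0], [-4.0, -1.7], [3.3, 1.8], [1.2, 3.2]]
A gauge -50.0 -93.9
B gauge -49.8 81.9
C gauge 70.4 84.8
D gauge 76.3 -95.8
fj1 gauge -28.4 -46.7
fj2 gauge 67.6 -48.2
post gauge -139.8 -1.0
postbase gauge -138.3 -1.4
```

Call:
{"method": "send_rows", "body": {"targets": [[-1, 0.041, -0.032, 0, 0, 0, 0], [-1, 0, 0, 0.04, 0, 0, 0.1], [-1, 0, 0, 0.05, 0, 0, 0.088], [-1, 0, 0, 0.05, 0, 0, 0], [-1, 0, 0, 0.05, 0, 0, 0], [-1, 0, 0, 0.04, 0, 0, 0], [-1, 0, 0, 0, 0, 0, 0], [-1, 0, 0, 0, 0, 0, 0], [-1, 0, 0, 0, 0, 0, 0], [-1, 0, 0, 0, 0, 0, 0]]}}

```text
time_s: 8.6
eef_pos: [471.3, -167.2, 91.4]
ee_rot: [0.001, 0.283, 0.959, -0.0]
force: [-0.1, 0.3, 0.3]
grip_width: 0.998
grip_force: 0.0
```

Run:
```python
from look import *
s,R=st();look(["rest_grip"],cams=("wrist","scene","side"),name="c")
```

```text
t 8.6 pos [ 471.3 -167.2   91.4] F [-0.1  0.3  0.3] gw 0.998 gf 0.0
Rcols x [-0.839  0.544 -0.002] y [0.544 0.839 0.   ] z [ 0.002 -0.001 -1.   ]
cam [ 402. -122.  233.] fwd [ 0.27 -0.18 -0.95]
rest_grip wrist 0.84 [279. 252.] [ 471.4 -168.7]
rest_grip scene 0.54 [266. 183.] [ 464.8 -167.9]
rest_grip side 0.74 [306. 197.] [ 468. -176.]
rest_grip side 0.68 [273. 189.] [ 600.2 -210.5]
```

View pics/cwrist.png

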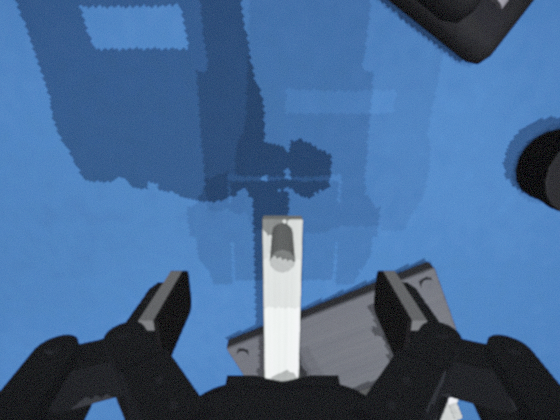

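Post at (282,245), bar aligned with the tool and midway between the fingers. Descend and grip.

Call:
{"method": "send_rows", "body": {"targets": [[-1, 0, 0, 0.022, 0, 0, 0], [-1, 0, 0, 0.022, 0, 0, 0], [-1, 0, 0, 0, 0, 0, 0], [1, 0, 0, 0, 0, 0, 0], [1, 0, 0, 0, 0, 0, 0], [1, 0, 0, 0, 0, 0, 0], [1, 0, 0, 0, 0, 0, 0], [1, 0, 0, 0, 0, 0, 0], [1, 0, 0, 0, 0, 0, 0], [1, 0, 0, 0, 0, 0, 0]], "squeeze": 30}}

```text
time_s: 10.15
eef_pos: [470.9, -167.0, 46.6]
ee_rot: [0.0, 0.283, 0.959, -0.0]
force: [-1.9, 0.7, 5.5]
grip_width: 0.16
grip_force: 29.6
```

Call:
{"method": "send_rows", "body": {"targets": [[1, -0.0008, 0.0151, 0, 0, 0, 0.1], [1, -0.0008, 0.0151, 0, 0, 0, 0.1], [1, -0.0008, 0.0151, 0, 0, 0, 0.1], [1, -0.0008, 0.0151, 0, 0, 0, 0.1], [1, -0.0008, 0.0151, 0, 0, 0, 0.1], [1, -0.0008, 0.0151, 0, 0, 0, 0.1], [1, -0.0008, 0.0151, 0, 0, 0, 0.1], [1, -0.0008, 0.0151, 0, 0, 0, 0.1], [1, -0.0008, 0.0151, 0, 0, 0, 0.1], [1, -0.0008, 0.0151, 0, 0, 0, 0.1]]}}

```text
time_s: 11.4
eef_pos: [599.2, -98.7, 46.6]
ee_rot: [0.001, 0.71, 0.705, -0.0]
force: [-2.5, -5.4, 4.2]
grip_width: 0.151
grip_force: 29.7
```

Run:
```python
from look import *
s,R=st();print(s["wrist_torque"])
p=np.array(s["eef_pos"][:2])-[597.5,-247.5];print(np.hypot(*p),np.degrees(np.arctan2(p[1],p[0])),np.degrees(np.arctan2(R[1,0],R[0,0])))
```

```text
t 11.4 pos [599.2 -98.7  46.6] F [-2.5 -5.4  4.2] gw 0.151 gf 29.666384160518646
Rcols x [ 0.007  1.    -0.001] y [ 1.    -0.007  0.   ] z [ 0.    -0.001 -1.   ]
[-0.81142995  0.29688103  0.03350514]
148.7870131499858 89.34969135998942 89.59614403806862
```

Call:
{"method": "send_rows", "body": {"targets": [[1, 0, 0.0045, 0, 0, 0, 0.03], [1, 0, 0.0045, 0, 0, 0, 0.03], [1, 0, 0.0045, 0, 0, 0, 0.03], [1, 0, 0.0045, 0, 0, 0, 0.03], [1, 0, 0.003, 0, 0, 0, 0.02], [1, 0, 0, 0, 0, 0, 0], [1, 0, 0, 0, 0, 0, 0], [1, 0, 0, 0, 0, 0, 0], [1, 0, 0, 0, 0, 0, 0], [1, 0, 0, 0, 0, 0, 0]]}}

```text
time_s: 12.65
eef_pos: [617.9, -100.1, 46.5]
ee_rot: [-0.001, 0.756, 0.655, -0.002]
force: [-12.7, -5.0, 10.7]
grip_width: 0.151
grip_force: 30.6
```

Run:
```python
from look import *
s,R=st();print(s["wrist_torque"])
p=np.array(s["eef_pos"][:2])-[597.5,-247.5];print(np.hypot(*p),np.degrees(np.arctan2(p[1],p[0])),np.degrees(np.arctan2(R[1,0],R[0,0])))
look(["rest_grip","jaw_grip","fixed_face","anvil_tip"],cams=("wrist","scene"),name="d")
```

```text
t 12.65 pos [ 617.9 -100.1   46.5] F [-12.7  -5.   10.7] gw 0.151 gf 30.6058931350708
Rcols x [ 0.143  0.99  -0.001] y [ 0.99  -0.143 -0.004] z [-0.004 -0.001 -1.   ]
[-0.66779866  1.79438378  0.15777141]
148.7736036711789 82.11029123897964 81.78802116277934
cam [631. -18. 188.] fwd [-0.05 -0.32 -0.95]
rest_grip wrist 0.85 [283. 295.] [618.6 -99. ]
rest_grip scene 0.42 [241. 214.] [612.7 -98.8]
jaw_grip scene 0.84 [218. 206.] [ 662.2 -139.5]
fixed_face scene 0.71 [223. 197.] [ 601.  -211.5]
anvil_tip scene 0.62 [306. 271.] [599.4 172.9]
```

Call:
{"method": "send_rows", "body": {"targets": [[1, 0, 0.002, 0, 0, 0, 0.01], [1, 0, 0.002, 0, 0, 0, 0.01], [1, 0, 0, 0, 0, 0, 0], [1, 0, 0, 0, 0, 0, 0], [-0.4, 0, 0, 0, 0, 0, 0], [-0.4, 0, 0, 0, 0, 0, 0], [-0.4, 0, 0, -0.03, 0, 0, 0], [-0.4, 0, 0, -0.05, 0, 0, 0], [-0.4, 0, 0, -0.06, 0, 0, 0], [-0.4, 0, 0, -0.06, 0, 0, 0]]}}

```text
time_s: 14.4
eef_pos: [623.4, -99.7, 247.9]
ee_rot: [-0.0, 0.762, 0.647, 0.0]
force: [1.1, 0.1, 1.0]
grip_width: 0.697
grip_force: 0.0
```

Run:
```python
from look import *
s,R=st()
look(["rest_grip","jaw_grip","fixed_face","anvil_tip","gauge","fixed_jaw"],cams=("wrist","scene"),name="e")
```

```text
t 14.4 pos [623.4 -99.7 247.9] F [1.1 0.1 1. ] gw 0.697 gf 0.0
Rcols x [0.163 0.987 0.001] y [ 0.987 -0.163 -0.   ] z [-0.     0.001 -1.   ]
cam [637. -18. 390.] fwd [-0.05 -0.32 -0.95]
rest_grip wrist 0.64 [277. 185.] [ 618.4 -100.5]
jaw_grip wrist 0.65 [330. 231.] [ 663.3 -146.3]
fixed_face wrist 0.59 [281. 282.] [ 601.4 -223.5]
gauge wrist 0.78 [278. 235.] [ 603.8 -184.3]
fixed_jaw wrist 0.61 [283. 268.] [ 602.2 -233.6]
rest_grip scene 0.5 [241. 214.] [ 612.2 -100.6]
jaw_grip scene 0.63 [218. 208.] [ 669.5 -133.2]
fixed_face scene 0.85 [221. 194.] [ 598.1 -225.2]
fixed_face scene 0.7 [432. 270.] [339.2 378.1]
gauge scene 0.57 [227. 217.] [ 615.1 -175.4]
fixed_jaw scene 0.61 [218. 206.] [ 607.4 -237. ]
```

View pics/ewrist.png

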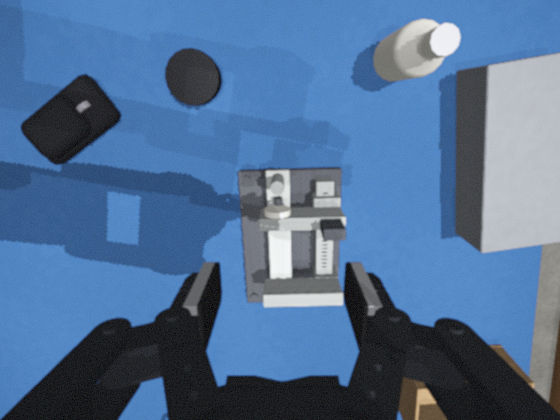

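Post at (278,182), bar lies parallel to the base under both jaws: seated. Crop for precise gauge pose.

Run:
```python
import cv2
a=cv2.imread("pics/ewrist.png");cv2.imwrite("pics/v5.png",cv2.resize(a[162:312,225:365],(560,600),interpolation=cv2.INTER_CUBIC))
```

```text
(no output)
```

View pics/v5.png

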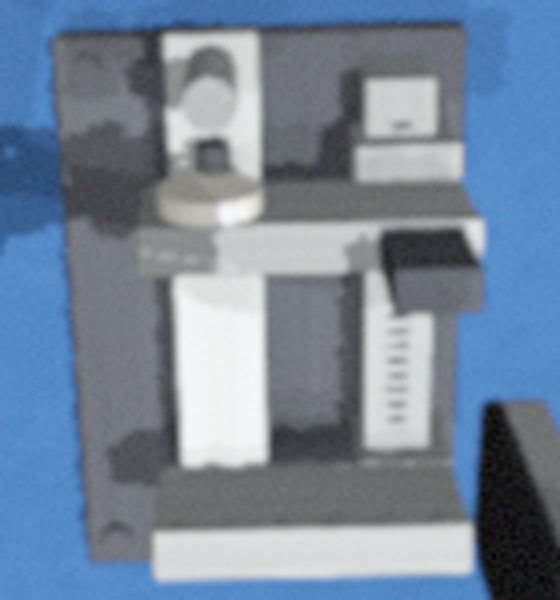

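Crop corners: fixed jaw top (155,528),(473,523),(473,568),(155,580); tab top (397,267),(482,264),(480,309),(401,312); post top (208,100).

Run:
```python
from look import *
from scipy.optimize import least_squares
c=ctrl.capture("wrist")
F=[((155,528),(-20,-40,78)),((473,523),(70,-40,78)),((473,568),(70,-56,78)),((155,580),(-20,-56,78)),((208,100),(0,85,80))]
T=[((397,267),(43,51,108)),((482,264),(65,51,108)),((480,309),(65,39,108)),((401,312),(43,39,108)),((482,218),(70,53,78))][:4]
px=lambda p:np.array(p)/4+[225,162]
def f(v):
    co,si=np.cos(v[2]),np.sin(v[2]);o=[]
    for j,L in((0,F),(v[3],T)):
        for p,g in L:
            x,y=g[0],g[1]-j; o+=list(proj([v[0]+co*x-si*y,v[1]+si*x+co*y,g[2]],c)-px(p))
    return o
r=least_squares(f,[607,-182,-.14,2],x_scale=[10,10,.1,2])
print(r.x.round(3));print(np.round(f(r.x),1).reshape(-1,2).tolist())
```

```text
[ 6.07303e+02 -1.82263e+02 -1.31000e-01  7.98000e-01]
[[-0.7, 0.7], [0.5, -0.3], [0.1, 0.7], [0.1, -0.1], [-0.3, -0.7], [-0.8, -0.2], [1.4, -0.2], [1.5, 0.3], [-1.9, 0.2]]
```

Call:
{"method": "send_rows", "body": {"targets": [[-1, 0.05, -0.02, 0, 0, 0, 0], [-1, 0.05, -0.02, 0, 0, 0, 0], [-1, 0.05, -0.02, 0, 0, 0, 0], [-1, 0.05, -0.02, 0, 0, 0, 0], [-1, 0.05, -0.02, 0, 0, 0, 0], [-1, 0, 0, 0, 0, 0, -0.16], [-1, 0, 0, 0, 0, 0, -0.16], [-1, 0, 0, 0, 0, 0, -0.16], [-1, 0, 0, 0, 0, 0, 0], [-1, 0, 0, 0, 0, 0, 0]]}}

```text
time_s: 16.4
eef_pos: [565.7, 162.8, 246.3]
ee_rot: [0.0, 0.588, 0.809, 0.0]
force: [0.1, -0.4, 0.0]
grip_width: 0.998
grip_force: 0.0
```

Run:
```python
from look import *
s,R=st()
look(["rack","blank","tongue","double_blank","plain_blank"],cams=("wrist","scene"),name="f")
a=cv2.imread("pics/fwrist.png");c=ctrl.capture("wrist")
p=proj([560,190,40],c);print(p)
x,y=int(p[0])-80,int(p[1])-70;x=max(x,0);y=max(y,0);print(x,y)
cv2.imwrite("pics/v6.png",cv2.resize(a[y:y+150,x:x+200],(800,600),interpolation=cv2.INTER_CUBIC))
```

```text
t 16.4 pos [565.7 162.8 246.3] F [ 0.1 -0.4  0. ] gw 0.998 gf 0.0
Rcols x [-0.308  0.951 -0.   ] y [0.951 0.308 0.   ] z [ 0.  0. -1.]
cam [541. 242. 388.] fwd [ 0.1  -0.31 -0.95]
rack wrist 0.97 [283. 134.] [553.9 205.3]
blank wrist 0.82 [282. 176.] [566.1 163. ]
tongue wrist 0.76 [307. 175.] [591.7 174.6]
double_blank wrist 0.67 [279. 143.] [551.6 197.3]
plain_blank wrist 0.87 [283. 100.] [541.7 241.4]
rack scene 0.57 [324. 281.] [556.1 200.1]
blank scene 0.78 [312. 268.] [567.5 162. ]
tongue scene 0.77 [307. 271.] [592.  165.9]
double_blank scene 0.47 [327. 274.] [553.8 203.4]
plain_blank scene 0.69 [223. 194.] [ 580.7 -242.5]
plain_blank scene 0.6 [320. 216.] [408.5  24.4]
[284.59560531 152.91357662]
204 82
```

View pics/v6.png

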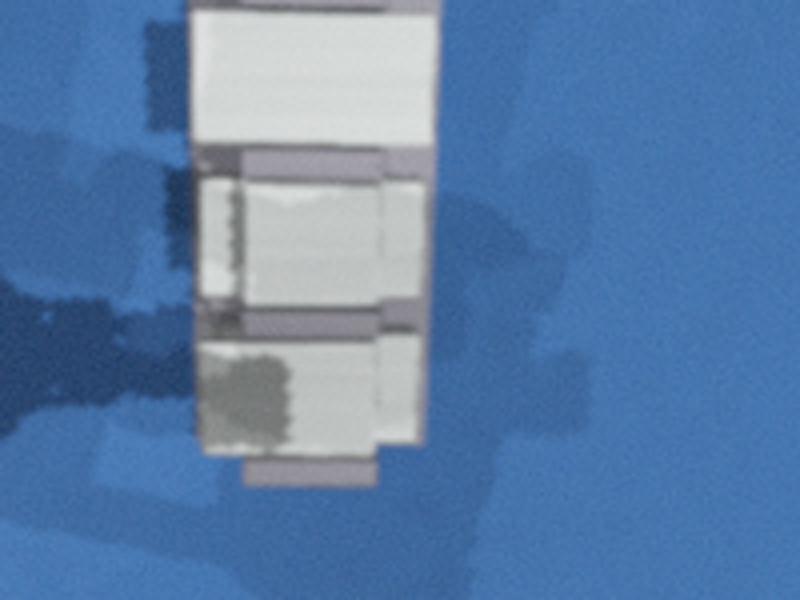

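Target is the lowest in the crop: full part (200,342)–(377,456), tongue to (422,443).

Run:
```python
from look import *
from scipy.optimize import least_squares
c=ctrl.capture("wrist")
F=[((200,342),(-29,15,60)),((377,335),(17,15,60)),((377,456),(17,-15,60)),((202,455),(-29,-15,60)),((423,333),(29,15,46)),((420,443),(29,-15,46)),
((190,12),(-29,95,60)),((440,12),(29,95,60)),((436,145),(29,65,60)),((193,143),(-29,65,60))]
px=lambda p:np.array(p)/4+[204,82]
for L in(F,F[:6]):
  def f(v):
    co,si=np.cos(v[2]),np.sin(v[2]);o=[]
    for p,(x,y,z) in L: o+=list(proj([v[0]+co*x-si*y,v[1]+si*x+co*y,z],c)-px(p))
    return o
  r=least_squares(f,[566,163,.3],x_scale=[10,10,.1]);print(r.x.round(3),np.round(f(r.x),1).tolist())
s,R=st();d=r.x[:2]-s["eef_pos"][:2];print("dx,dy",R[:2,0]@d,R[:2,1]@d,"az",np.arctan2(R[1,1],R[0,1])-r.x[2])
```

```text
[5.66050e+02 1.63448e+02 3.12000e-01] [0.2, 0.2, 0.6, 2.1, -0.0, -0.3, 0.4, -0.2, -0.4, -0.0, -0.5, -0.6, 0.7, -0.3, -0.9, -0.0, -0.9, -0.6, 0.8, -0.4]
[5.65925e+02 1.63645e+02 3.16000e-01] [0.1, 0.0, 0.5, 1.8, -0.0, -0.5, 0.4, -0.3, -0.5, -0.3, -0.5, -0.9]
t 17.1 pos [565.7 162.8 246.3] F [-0.1  0.6 -0.3] gw 0.999 gf 0.0
Rcols x [-0.311  0.951  0.   ] y [ 0.951  0.311 -0.   ] z [-0.  0. -1.]
dx,dy 0.6778446053125436 0.5034805496679552 az 0.00022699055631453247
```

Call:
{"method": "send_rows", "body": {"targets": [[-1, 0.0005, 0.0005, 0.056, 0, 0, 0], [-1, 0, 0, 0.056, 0, 0, 0], [-1, 0, 0, 0.056, 0, 0, 0], [-1, 0, 0, 0.04, 0, 0, 0], [-1, 0, 0, 0.024, 0, 0, 0], [1, 0, 0, 0, 0, 0, 0], [1, 0, 0, 0, 0, 0, 0], [1, 0, 0, 0, 0, 0, 0], [1, 0, 0, 0, 0, 0, 0], [1, 0, 0, 0, 0, 0, 0]], "squeeze": 50}}

```text
time_s: 18.35
eef_pos: [566.4, 163.6, 15.3]
ee_rot: [0.001, 0.587, 0.81, 0.0]
force: [-1.3, -1.1, 5.6]
grip_width: 0.672
grip_force: 55.3
```

Call:
{"method": "send_rows", "body": {"targets": [[1, 0, 0, -0.02, 0, 0, 0], [1, 0, 0, -0.04, 0, 0, 0], [1, 0, 0, -0.04, 0, 0, 0], [1, 0.001, -0.03, 0, 0, 0, 0], [1, 0.001, -0.03, 0, 0, 0, 0], [1, 0.001, -0.03, 0, 0, 0, 0], [1, 0.001, -0.031, 0, 0, 0, 0], [1, 0, 0, 0, 0, 0, -0.14], [1, 0, 0, 0, 0, 0, -0.14], [1, 0, 0, 0, 0, 0, -0.14]]}}

```text
time_s: 19.6
eef_pos: [449.6, 129.6, 114.3]
ee_rot: [-0.0, 0.403, 0.915, 0.0]
force: [-0.1, 0.2, -2.5]
grip_width: 0.669
grip_force: 54.1
```

Run:
```python
from look import *
s,R=st();c=ctrl.capture("wrist");save(c,"gwrist")
```

```text
t 19.6 pos [449.6 129.6 114.3] F [-0.1  0.2 -2.5] gw 0.669 gf 54.09420132637024
Rcols x [-0.675  0.738  0.   ] y [0.738 0.675 0.   ] z [ 0.  0. -1.]
```

View pics/gwrist.png

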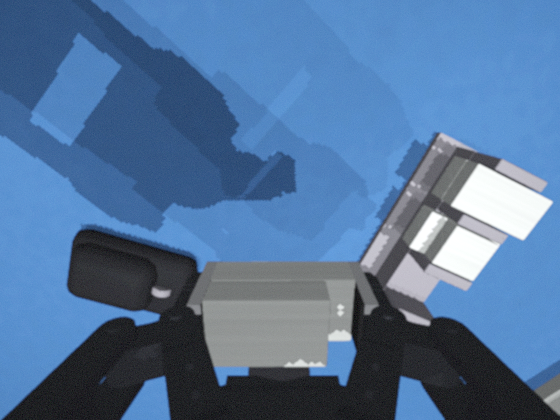

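Blank held at (280,310), tongue right; mouse close at left (195,265), so I shift away along tool x before putting down.

Call:
{"method": "send_rows", "body": {"targets": [[1, 0.025, 0, 0, 0, 0, 0], [1, 0.025, 0, 0, 0, 0, 0], [1, 0, 0, 0.04, 0, 0, 0], [1, 0, 0, 0.04, 0, 0, 0], [1, 0, 0, 0.02, 0, 0, 0], [1, 0, 0, 0.01, 0, 0, 0], [1, 0, 0, 0.004, 0, 0, 0], [1, 0, 0, 0, 0, 0, 0], [1, 0, 0, 0, 0, 0, 0], [1, 0, 0, 0, 0, 0, 0]]}}

```text
time_s: 20.9
eef_pos: [416.4, 166.8, 0.7]
ee_rot: [0.0, 0.405, 0.914, 0.0]
force: [-0.4, 0.1, -1.4]
grip_width: 0.672
grip_force: 54.1
```

Call:
{"method": "send_rows", "body": {"targets": [[1, 0, 0, 0.001, 0, 0, 0], [1, 0, 0, 0.001, 0, 0, 0], [1, 0, 0, 0.001, 0, 0, 0], [1, 0, 0, 0.001, 0, 0, 0], [1, 0, 0, 0, 0, 0, 0], [1, 0, 0, 0, 0, 0, 0], [1, 0, 0, 0, 0, 0, 0], [1, 0, 0, 0, 0, 0, 0], [1, 0, 0, 0, 0, 0, 0], [1, 0, 0, 0, 0, 0, 0]]}}

```text
time_s: 22.15
eef_pos: [416.2, 166.7, -3.7]
ee_rot: [0.0, 0.405, 0.914, -0.0]
force: [0.1, 0.3, -2.5]
grip_width: 0.669
grip_force: 54.1
```

Call:
{"method": "send_rows", "body": {"targets": [[1, 0, 0, 0.001, 0, 0, 0], [1, 0, 0, 0.001, 0, 0, 0], [1, 0, 0, 0, 0, 0, 0], [1, 0, 0, 0, 0, 0, 0], [-0.42, 0, 0, 0, 0, 0, 0], [-0.42, 0, 0, 0, 0, 0, 0], [-0.42, 0, 0, 0, 0, 0, 0], [-0.9, 0, 0, 0, 0, 0, 0], [-0.9, 0, 0, 0, 0, 0, 0], [-0.9, 0, 0, -0.02, 0, 0, 0]]}}

```text
time_s: 23.4
eef_pos: [415.3, 166.6, 13.6]
ee_rot: [-0.001, 0.405, 0.914, -0.001]
force: [0.2, 0.3, -0.2]
grip_width: 0.947
grip_force: 0.0
```

Call:
{"method": "send_rows", "body": {"targets": [[-1, 0, 0, -0.05, 0, 0, 0], [-1, 0, 0, -0.05, 0, 0, 0], [-1, 0, 0, -0.04, 0, 0, 0.17], [-1, 0, 0, 0, 0, 0, 0.17], [-1, 0, 0, 0, 0, 0, 0.17], [-1, 0, 0, 0, 0, 0, 0.17], [-1, 0, 0, 0, 0, 0, 0.17], [-1, 0, 0, 0, 0, 0, 0.17], [-1, 0, 0, 0, 0, 0, 0.17], [-1, 0, 0, 0, 0, 0, 0.17]]}}

```text
time_s: 24.65
eef_pos: [416.1, 166.7, 154.1]
ee_rot: [-0.0, 0.891, 0.453, -0.0]
force: [-0.3, 0.8, -0.4]
grip_width: 0.999
grip_force: 0.0
```

Run:
```python
from look import *
Z["blank"]=0;Z["tongue"]=8
s,R=st();look(["blank","tongue"],cams=("wrist",),name="h")
a=cv2.imread("pics/hwrist.png");c=ctrl.capture("wrist")
p=proj([416,167,15],c)
x,y=int(p[0])-80,int(p[1])-60;x=max(x,0);y=max(y,0);print(x,y)
cv2.imwrite("pics/v8.png",cv2.resize(a[y:y+120,x:x+160],(800,600),interpolation=cv2.INTER_CUBIC))
```

```text
t 24.65 pos [416.1 166.7 154.1] F [-0.3  0.8 -0.4] gw 0.999 gf 0.0
Rcols x [ 0.589  0.808 -0.   ] y [ 0.808 -0.589 -0.   ] z [-0. -0. -1.]
cam [465. 234. 296.] fwd [-0.19 -0.26 -0.95]
blank wrist 0.68 [282. 191.] [415.8 166.6]
blank wrist 0.32 [ 43. 102.] [294.4 354.8]
tongue wrist 0.75 [290. 160.] [439.4 187.8]
202 135
```

View pics/v8.png

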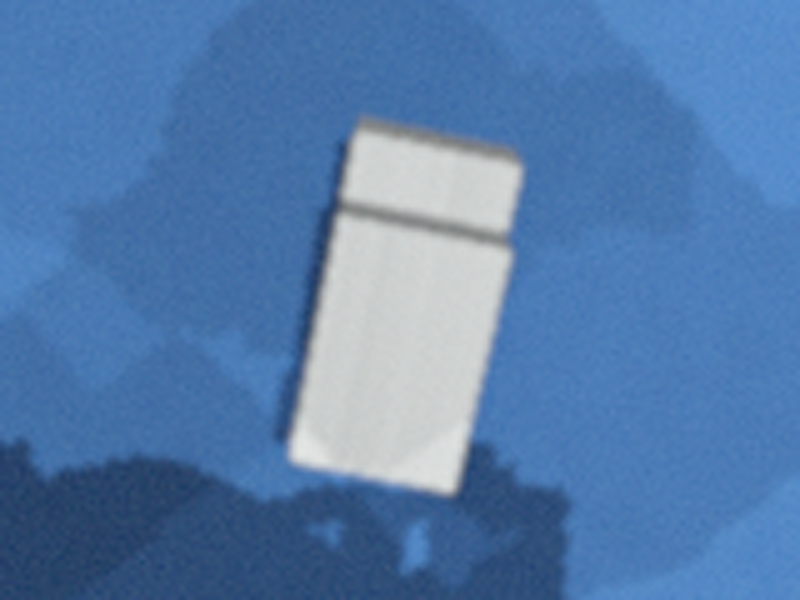

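Blank flat: tongue edge (355,128)-(520,163), rear edge (291,462)-(456,494).

Run:
```python
from look import *
from scipy.optimize import least_squares
c=ctrl.capture("wrist")
F=[((355,128),(29,15,16)),((520,163),(29,-15,16)),((338,213),(17,15,30)),((512,250),(17,-15,30)),((291,462),(-29,15,30)),((456,494),(-29,-15,30))]
px=lambda p:np.array(p)/5+[202,135]
def f(v):
    co,si=np.cos(v[2]),np.sin(v[2]);o=[]
    for p,(x,y,z) in F: o+=list(proj([v[0]+co*x-si*y,v[1]+si*x+co*y,z],c)-px(p))
    return o
r=least_squares(f,[416,167,.75],x_scale=[10,10,.1]);print(r.x.round(3),np.round(f(r.x),1).tolist())
s,R=st();d=r.x[:2]-s["eef_pos"][:2];print("dx,dy",R[:2,0]@d,R[:2,1]@d,"az",np.arctan2(R[1,0],R[0,0])-r.x[2])
```

```text
[416.687 166.469   0.751] [-0.1, 0.4, 0.3, 0.1, 0.1, 0.2, -0.1, -0.3, -0.1, -0.1, -0.1, -0.3]
t 24.9 pos [416.1 166.7 154.2] F [0.6 0.1 0.6] gw 1.001 gf 0.0
Rcols x [ 0.582  0.813 -0.   ] y [ 0.813 -0.582 -0.   ] z [-0. -0. -1.]
dx,dy 0.12884202932672015 0.6307210173039594 az 0.1987564208574275
```

Call:
{"method": "send_rows", "body": {"targets": [[-1, 0, 0.0006, 0.03, 0, 0, 0.1], [-1, 0, 0, 0.04, 0, 0, 0.099], [-1, -0.002, 0, 0.04, 0, 0, 0], [-1, 0, 0, 0.03, 0, 0, 0], [-1, 0, 0, 0.012, 0, 0, 0], [-1, 0, 0, 0, 0, 0, 0], [1, 0, 0, 0, 0, 0, 0], [1, 0, 0, 0, 0, 0, 0], [1, 0, 0, 0, 0, 0, 0], [1, 0, 0, 0, 0, 0, 0]], "squeeze": 50}}

```text
time_s: 26.15
eef_pos: [415.6, 165.1, 2.9]
ee_rot: [0.0, 0.931, 0.365, 0.001]
force: [0.7, -0.1, 7.3]
grip_width: 0.345
grip_force: 50.3
```

Call:
{"method": "send_rows", "body": {"targets": [[1, 0, 0, 0, 0, 0, 0], [1, 0, 0, 0, 0, 0, 0], [1, 0, 0, 0, 0, 0, 0], [1, 0, 0, -0.02, 0, 0, 0], [1, 0, 0, -0.04, 0, 0, 0], [1, 0, 0, -0.05, 0, 0, 0], [1, 0, 0, -0.05, 0, 0, 0], [1, 0, 0, -0.04, 0, 0, 0], [1, 0, 0, 0, 0, 0, 0], [1, 0, 0, 0, 0, 0, 0]]}}

```text
time_s: 27.4
eef_pos: [414.5, 164.9, 201.2]
ee_rot: [-0.0, 0.931, 0.365, -0.001]
force: [-0.1, 0.1, -1.7]
grip_width: 0.345
grip_force: 49.9
```

Run:
```python
from look import *
s,R=st();c=ctrl.capture("wrist");save(c,"iwrist");print(np.round(s["joints"],2))
# target: gauge (607.3,-182.3), yaw -.135; blank centre gauge y=-6 -> tcp at -8
y=-.135;gx=np.array([np.cos(y),np.sin(y)]);gy=np.array([-gx[1],gx[0]])
T=np.array([607.3,-182.3])-6*gy-2*gy
d=T-s["eef_pos"][:2];print(T,d,"az",np.arctan2(R[1,0],R[0,0])-(np.pi/2+y));print("tool",R[:2,0]@d,R[:2,1]@d)
```

```text
t 27.4 pos [414.5 164.9 201.2] F [-0.1  0.1 -1.7] gw 0.345 gf 49.85743224620819
Rcols x [ 0.733  0.68  -0.002] y [ 0.68  -0.733 -0.001] z [-0.002 -0.    -1.   ]
[ 0.11  0.17  1.77 -0.    1.21  0.94]
[ 606.22327751 -190.22721065] [ 191.69171215 -355.17415753] az -0.6879444639155528
tool -101.00247653461196 390.7592686166781
```

View pics/iwrist.png

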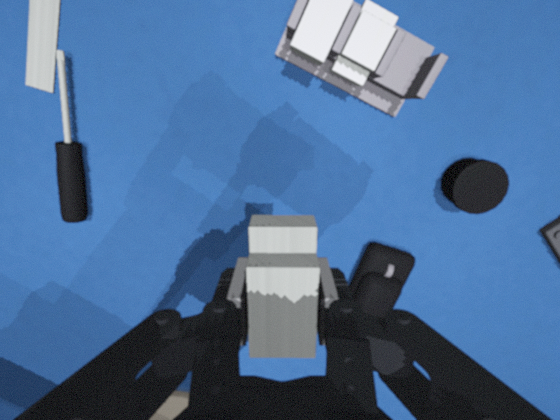

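Blank gripped squarely, tongue up-image at (283,235), rack undisturbed.

Call:
{"method": "send_rows", "body": {"targets": [[1, -0.0126, 0.0488, 0, 0, 0, 0], [1, -0.0126, 0.0488, 0, 0, 0, 0], [1, -0.0126, 0.0488, 0, 0, 0, 0], [1, -0.0126, 0.0488, 0, 0, 0, 0], [1, -0.0126, 0.0488, 0, 0, 0, 0], [1, -0.0126, 0.0488, 0, 0, 0, 0], [1, -0.0126, 0.0488, 0, 0, 0, 0], [1, -0.0126, 0.0488, 0, 0, 0, 0], [1, 0, 0, 0, 0, 0, -0.172], [1, 0, 0, 0, 0, 0, -0.172]]}}

```text
time_s: 28.7
eef_pos: [606.3, -190.1, 199.7]
ee_rot: [-0.002, 0.853, 0.521, -0.001]
force: [-0.4, -0.4, -2.1]
grip_width: 0.34
grip_force: 50.3
```

Call:
{"method": "send_rows", "body": {"targets": [[1, 0, 0, 0, 0, 0, -0.172], [1, 0, 0, 0, 0, 0, -0.172], [1, 0, 0, 0.02, 0, 0, 0], [1, 0, 0, 0.02, 0, 0, 0], [1, 0, 0, 0, 0, 0, 0], [1, 0, 0, 0, 0, 0, 0], [1, 0, 0, 0, 0, 0, 0], [1, 0, 0, 0, 0, 0, 0], [1, 0, 0, 0, 0, 0, 0], [1, 0, 0, 0, 0, 0, 0]]}}

```text
time_s: 29.95
eef_pos: [606.8, -189.8, 162.4]
ee_rot: [0.0, 0.753, 0.658, 0.0]
force: [0.0, -0.6, -1.9]
grip_width: 0.345
grip_force: 50.2
```

Run:
```python
from look import *
s,R=st()
y=-.135;gx=np.array([np.cos(y),np.sin(y)]);gy=np.array([-gx[1],gx[0]])
T=np.array([607.3,-182.3])-8*gy
d=T-s["eef_pos"][:2];print(T,d,"az",np.arctan2(R[1,0],R[0,0])-(np.pi/2+y));print("tool",R[:2,0]@d,R[:2,1]@d)
c=ctrl.capture("wrist");save(c,"jwrist");a=c["img"]
for X in ((0,0,78),):
  p=proj([T[0],T[1],60],c);print(p)
x0,y0=180,150
cv2.imwrite("pics/v10.png",cv2.resize(a[y0:y0+200,x0:x0+200,::-1],(600,600),interpolation=cv2.INTER_CUBIC))
```

```text
t 29.95 pos [ 606.8 -189.8  162.4] F [ 0.  -0.6 -1.9] gw 0.345 gf 50.23333981633186
Rcols x [ 0.135  0.991 -0.   ] y [ 0.991 -0.135  0.   ] z [ 0. -0. -1.]
[ 606.22327751 -190.22721065] [-0.55274972 -0.46158744] az 1.4583271942703036e-05
tool -0.5317752872854834 -0.4856029955020625
[281.3194875  208.95351193]
```

View pics/v10.png

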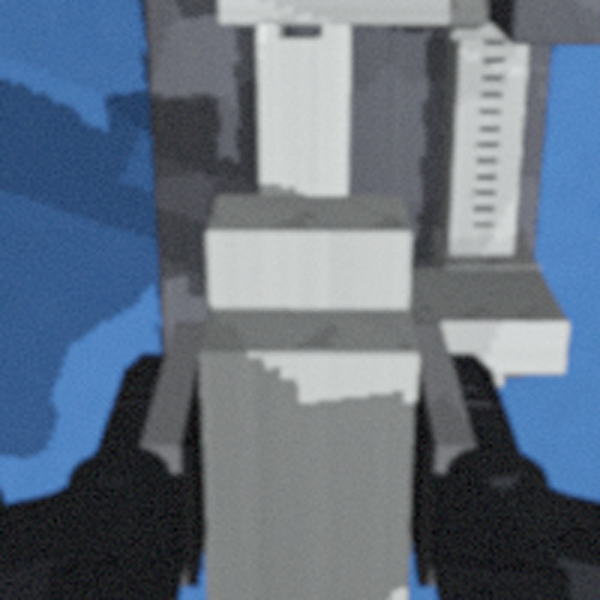

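Blank over the gap, square to the bar (bar centre column 303, tongue centre 308 in crop); fixed jaw corner (570,320).

Run:
```python
from look import *
c=ctrl.capture("wrist");s,R=st()
y=-.135;gx=np.array([np.cos(y),np.sin(y)]);gy=np.array([-gx[1],gx[0]])
zb=s["eef_pos"][2]-2.9
for n,p,z in [("barL",(257,110),40),("barR",(350,110),40),("fixcorner",(570,320),78),("fixedface",(445,322),78),("slidejawfront",(330,24),78),("tongL",(205,230),zb+16),("tongR",(412,228),zb+16),("stepL",(200,352),zb+30),("stepR",(418,350),zb+30)]:
    d=at_z(np.array(p)/3+[180,150],c,z)[:2]-[607.3,-182.3];print(n,(gx@d).round(1),(gy@d).round(1))
```

```text
t 30.05 pos [ 606.8 -189.8  162.4] F [-0.5  0.6 -1.4] gw 0.339 gf 50.23235768079758
Rcols x [ 0.135  0.991 -0.   ] y [ 0.991 -0.135  0.   ] z [ 0. -0. -1.]
barL -13.3 5.1
barR 12.9 5.1
fixcorner 69.3 -41.2
fixedface 36.8 -41.8
slidejawfront 6.2 36.1
tongL -13.9 23.6
tongR 15.8 23.9
stepL -13.5 11.7
stepR 15.6 12.0
```

Call:
{"method": "send_rows", "body": {"targets": [[1, -0.001, -0.001, 0.02, 0, 0, 0], [1, 0, 0, 0.03, 0, 0, 0], [1, 0, 0, 0.03, 0, 0, 0], [1, 0, 0, 0.02, 0, 0, 0], [1, 0, 0, 0.01, 0, 0, 0], [1, 0, 0, 0.006, 0, 0, 0], [1, 0, 0, 0.001, 0, 0, 0], [1, 0, 0, 0.001, 0, 0, 0], [1, 0, 0, 0, 0, 0, 0], [1, 0, 0, 0, 0, 0, 0]]}}

```text
time_s: 31.3
eef_pos: [605.7, -190.7, 44.6]
ee_rot: [0.0, 0.753, 0.658, 0.0]
force: [0.6, 0.0, -2.5]
grip_width: 0.341
grip_force: 50.3
```

Call:
{"method": "send_rows", "body": {"targets": [[1, 0, 0, 0.0005, 0, 0, 0], [1, 0, 0, 0.0005, 0, 0, 0], [1, 0, 0, 0.0005, 0, 0, 0], [1, 0, 0, 0, 0, 0, 0], [1, 0, 0, 0, 0, 0, 0], [1, 0, 0, 0, 0, 0, 0], [1, 0, 0, 0, 0, 0, 0], [1, 0, 0, 0, 0, 0, 0], [1, 0, 0, 0, 0, 0, 0], [1, 0, 0, 0, 0, 0, 0]]}}

```text
time_s: 32.55
eef_pos: [605.6, -190.6, 42.9]
ee_rot: [0.0, 0.753, 0.658, 0.0]
force: [-2.1, 0.6, 3.5]
grip_width: 0.345
grip_force: 50.8
```

Call:
{"method": "send_rows", "body": {"targets": [[-0.1, 0, 0, 0, 0, 0, 0], [-0.1, 0, 0, 0, 0, 0, 0], [-0.1, 0, 0, 0, 0, 0, 0], [-0.1, 0, 0, 0, 0, 0, 0], [-0.1, 0, 0, -0.02, 0, 0, 0], [-0.1, 0, 0, -0.03, 0, 0, 0], [-0.1, 0, 0, -0.05, 0, 0, 0], [-0.1, 0, 0, -0.05, 0, 0, 0], [-0.1, 0, 0, -0.03, 0, 0, 0], [-0.1, 0, 0, 0, 0, 0, 0]]}}

```text
time_s: 33.8
eef_pos: [606.3, -190.9, 225.3]
ee_rot: [0.002, 0.753, 0.658, 0.001]
force: [-0.1, -0.0, -0.7]
grip_width: 0.552
grip_force: 0.0
```

Run:
```python
from look import *
s,R=st();Z["blank"]=40;Z["tongue"]=48
look(["blank","tongue","jaw_grip","gauge","rest_grip"],cams=("wrist","scene"),name="k")
c=ctrl.capture("wrist")
y=-.135;gx=np.array([np.cos(y),np.sin(y)]);gy=np.array([-gx[1],gx[0]])
for q,z in(("blank",40),("tongue",48),("jaw_grip",98)):
  for k in ctrl.landmark_of(q,c)[:1]:
    d=at_z(k["point"],c,z)[:2]-[607.3,-182.3];print(q,"gauge",(gx@d).round(1),(gy@d).round(1))
# tab target: gauge (54,45-0.8,98), tool y along gauge y: tool x -> -gx or +gx
T=np.array([607.3,-182.3])+54*gx+44.2*gy
print(T,np.hypot(*T),np.round(s["joints"],2))
```

```text
t 33.8 pos [ 606.3 -190.9  225.3] F [-0.1 -0.  -0.7] gw 0.552 gf 0.0
Rcols x [ 0.135  0.991 -0.002] y [ 0.991 -0.135  0.004] z [ 0.004 -0.002 -1.   ]
cam [ 617. -108.  367.] fwd [-0.04 -0.32 -0.95]
blank wrist 0.74 [281. 182.] [ 606.2 -189.9]
blank wrist 0.41 [279.  93.] [ 616.  -103.3]
tongue wrist 0.91 [281. 153.] [ 610.6 -159.5]
jaw_grip wrist 0.58 [349. 142.] [ 668.2 -150.2]
rest_grip wrist 0.59 [281.  89.] [ 618.6 -100.9]
blank scene 0.44 [227. 202.] [ 599.2 -195.1]
tongue scene 0.59 [231. 204.] [ 597.8 -172.6]
jaw_grip scene 0.75 [217. 207.] [ 670.8 -135.9]
jaw_grip scene 0.38 [218. 206.] [ 663.6 -136.8]
gauge scene 0.73 [226. 214.] [ 609.7 -185.9]
gauge scene 0.54 [429. 327.] [454.8 467.3]
rest_grip scene 0.67 [241. 215.] [616.7 -95.8]
rest_grip scene 0.65 [217. 152.] [ 492.4 -404.1]
blank gauge 0.4 -9.4
tongue gauge 0.1 23.3
jaw_grip gauge 51.7 42.2
[ 666.75756363 -145.77003796] 682.506082482314 [-0.49  0.56  1.14 -0.    1.43 -0.35]
```

Call:
{"method": "send_rows", "body": {"targets": [[-0.1, 0.026, 0.027, 0, 0, 0, 0], [-0.1, 0.026, 0.027, 0, 0, 0, 0], [-0.1, 0, 0, 0, 0, 0, -0.175], [-0.1, 0, 0, 0, 0, 0, -0.175], [-0.1, 0, 0, 0, 0, 0, -0.175], [-0.1, 0, 0, 0, 0, 0, -0.175], [-0.1, 0, 0, 0, 0, 0, -0.175], [-0.1, 0, 0, 0, 0, 0, -0.175], [-0.1, 0, 0, 0, 0, 0, -0.175], [-0.1, 0, 0, 0, 0, 0, -0.175]]}}

```text
time_s: 35.85
eef_pos: [666.1, -146.4, 222.8]
ee_rot: [0.0, 0.149, 0.989, -0.0]
force: [0.4, 0.4, -0.2]
grip_width: 0.55
grip_force: 0.0
```

Call:
{"method": "send_rows", "body": {"targets": [[-0.1, 0, 0, 0.02, 0, 0, -0.171], [-0.1, 0, 0, 0.04, 0, 0, 0], [-0.1, 0, 0, 0.04, 0, 0, 0], [-0.1, 0, 0, 0, 0, 0, 0], [-0.1, 0, 0, 0, 0, 0, 0], [-0.1, 0, 0, 0, 0, 0, 0], [-0.1, 0, 0, 0, 0, 0, 0], [-0.1, 0, 0, 0, 0, 0, 0], [-0.1, 0, 0, 0, 0, 0, 0], [-0.1, 0, 0, 0, 0, 0, 0]]}}

```text
time_s: 37.1
eef_pos: [666.1, -146.4, 122.8]
ee_rot: [0.0, 0.067, 0.998, -0.0]
force: [-0.2, 0.0, 0.0]
grip_width: 0.55
grip_force: 0.0
```

```bash
cat > g.py <<'E'
from look import *
y=-.135;gx=np.array([np.cos(y),np.sin(y)]);gy=np.array([-gx[1],gx[0]]);O=np.array([607.3,-182.3])
def g(p): d=np.array(p[:2])-O;return (gx@d).round(1),(gy@d).round(1)
def rep(nm=None):
    s,R=st();print("tcp gauge",g(s["eef_pos"]),"az",np.arctan2(R[1,0],R[0,0])-(np.pi+y))
    c=ctrl.capture("wrist")
    if nm: save(c,nm)
    for q,z in(("blank",40),("tongue",48),("jaw_grip",98),("anvil_tip",49),("fixed_face",50),("rest_grip",66)):
        for k in ctrl.landmark_of(q,c)[:1]: print(q,round(k["score"],2),np.round(k["point"]),g(at_z(k["point"],c,z)))
    return c
E
python3 - <<'E'
from g import *
c=rep("l")
E
```

```text
t 37.1 pos [ 666.1 -146.4  122.8] F [-0.2  0.   0. ] gw 0.55 gf 0.0
Rcols x [-0.991  0.134 -0.   ] y [ 0.134  0.991 -0.   ] z [ 0. -0. -1.]
tcp gauge (np.float64(53.5), np.float64(43.5)) az 0.00022366783794636191
blank 0.9 [213. 142.] (np.float64(-0.3), np.float64(-3.3))
tongue 0.71 [249. 143.] (np.float64(-1.2), np.float64(22.0))
jaw_grip 0.96 [281. 250.] (np.float64(53.1), np.float64(43.5))
anvil_tip 0.82 [259. 142.] (np.float64(-1.8), np.float64(28.7))
fixed_face 0.6 [152. 143.] (np.float64(-1.1), np.float64(-41.5))
rest_grip 0.94 [345. 147.] (np.float64(-0.7), np.float64(82.8))
```

Call:
{"method": "send_rows", "body": {"targets": [[-0.1, 0, 0, 0.02, 0, 0, 0], [-0.1, 0, 0, 0.015, 0, 0, 0], [-0.1, 0, 0, 0.0045, 0, 0, 0], [-0.1, 0, 0, 0, 0, 0, 0], [1, 0, 0, 0, 0, 0, 0], [1, 0, 0, 0, 0, 0, 0], [1, 0, 0, 0, 0, 0, 0], [1, 0, 0, 0, 0, 0, 0], [1, 0, 0, 0, 0, 0, 0], [1, 0, 0, 0, 0, 0, 0]], "squeeze": 40}}

```text
time_s: 38.7
eef_pos: [666.3, -147.3, 84.1]
ee_rot: [0.001, 0.068, 0.998, -0.001]
force: [-1.0, -5.2, 3.7]
grip_width: 0.133
grip_force: 42.3
```

Run:
```python
from g import *
c=rep("m")
```

```text
t 38.7 pos [ 666.3 -147.3   84.1] F [-1.  -5.2  3.7] gw 0.133 gf 42.29123532772064
Rcols x [-0.991  0.135 -0.001] y [ 0.135  0.991 -0.001] z [ 0.001 -0.002 -1.   ]
tcp gauge (np.float64(53.7), np.float64(42.6)) az -0.00022728473771005397
blank 0.93 [196. 150.] (np.float64(-0.8), np.float64(-6.0))
tongue 0.86 [247. 150.] (np.float64(-1.7), np.float64(24.0))
jaw_grip 0.89 [279. 287.] (np.float64(52.8), np.float64(42.0))
anvil_tip 0.68 [254. 154.] (np.float64(0.3), np.float64(28.0))
rest_grip 0.62 [363. 161.] (np.float64(0.8), np.float64(83.6))
```

Call:
{"method": "send_rows", "body": {"targets": [[1, 0, -0.001, 0, 0, 0, 0], [1, 0, -0.001, 0, 0, 0, 0], [1, 0, -0.0015, 0, 0, 0, 0], [1, 0, -0.0015, 0, 0, 0, 0], [1, 0, -0.0015, 0, 0, 0, 0], [1, 0, -0.0015, 0, 0, 0, 0], [1, 0, -0.001, 0, 0, 0, 0], [1, 0, -0.001, 0, 0, 0, 0], [1, 0, 0, 0, 0, 0, 0], [1, 0, 0, 0, 0, 0, 0]]}}

```text
time_s: 40.3
eef_pos: [665.4, -153.6, 84.1]
ee_rot: [0.001, 0.067, 0.998, 0.002]
force: [1.3, 9.8, 7.0]
grip_width: 0.128
grip_force: 42.8
```

Run:
```python
from g import *
c=rep("n")
```

```text
t 40.3 pos [ 665.4 -153.6   84.1] F [1.3 9.8 7. ] gw 0.128 gf 42.764543294906616
Rcols x [-0.991  0.133 -0.001] y [0.133 0.991 0.004] z [ 0.001  0.004 -1.   ]
tcp gauge (np.float64(53.7), np.float64(36.3)) az 0.00124958365688288
blank 0.89 [206. 152.] (np.float64(0.6), np.float64(-6.8))
tongue 0.76 [257. 151.] (np.float64(-1.2), np.float64(23.3))
jaw_grip 0.82 [283. 285.] (np.float64(52.0), np.float64(37.4))
anvil_tip 0.85 [254. 152.] (np.float64(-0.8), np.float64(21.3))
fixed_face 0.82 [140. 149.] (np.float64(-2.6), np.float64(-40.0))
rest_grip 0.67 [374. 158.] (np.float64(-0.9), np.float64(82.7))
```

Call:
{"method": "send_rows", "body": {"targets": [[1, 0, -0.001, 0, 0, 0, 0], [1, 0, -0.001, 0, 0, 0, 0], [1, 0, -0.001, 0, 0, 0, 0], [1, 0, -0.001, 0, 0, 0, 0], [1, 0, -0.001, 0, 0, 0, 0], [1, 0, 0, 0, 0, 0, 0], [1, 0, 0, 0, 0, 0, 0], [1, 0, 0, 0, 0, 0, 0], [1, 0, 0, 0, 0, 0, 0], [1, 0, 0, 0, 0, 0, 0]]}}

```text
time_s: 41.9
eef_pos: [664.8, -158.4, 84.0]
ee_rot: [0.001, 0.067, 0.998, 0.002]
force: [-0.1, 9.2, 6.9]
grip_width: 0.131
grip_force: 42.8
```

Run:
```python
from g import *
c=rep("o")
```

```text
t 41.9 pos [ 664.8 -158.4   84. ] F [-0.1  9.2  6.9] gw 0.131 gf 42.78280556201935
Rcols x [-0.991  0.133 -0.001] y [0.133 0.991 0.004] z [ 0.001  0.004 -1.   ]
tcp gauge (np.float64(53.7), np.float64(31.4)) az 0.0013501769495718463
blank 0.55 [205. 155.] (np.float64(2.2), np.float64(-12.1))
tongue 0.71 [254. 151.] (np.float64(-1.2), np.float64(16.7))
jaw_grip 0.8 [280. 288.] (np.float64(53.3), np.float64(31.2))
anvil_tip 0.87 [254. 153.] (np.float64(-0.6), np.float64(16.7))
rest_grip 0.91 [385. 158.] (np.float64(-0.6), np.float64(83.1))
```

Call:
{"method": "send_rows", "body": {"targets": [[1, 0, -0.001, 0, 0, 0, 0], [1, 0, -0.001, 0, 0, 0, 0], [1, 0, 0, 0, 0, 0, 0], [1, 0, 0, 0, 0, 0, 0], [1, 0, 0, 0, 0, 0, 0], [1, 0, 0, 0, 0, 0, 0], [1, 0, 0, 0, 0, 0, 0], [1, 0, 0, 0, 0, 0, 0], [1, 0, 0, 0, 0, 0, 0], [1, 0, 0, 0, 0, 0, 0]]}}

```text
time_s: 43.5
eef_pos: [664.5, -160.1, 84.1]
ee_rot: [0.0, 0.067, 0.998, 0.002]
force: [0.6, 11.1, 7.2]
grip_width: 0.133
grip_force: 42.8
```

Call:
{"method": "send_rows", "body": {"targets": [[1, 0, -0.001, 0, 0, 0, 0], [1, 0, -0.001, 0, 0, 0, 0], [1, 0, 0, 0, 0, 0, 0], [1, 0, 0, 0, 0, 0, 0], [1, 0, 0, 0, 0, 0, 0], [1, 0, 0, 0, 0, 0, 0], [1, 0, 0, 0, 0, 0, 0], [1, 0, 0, 0, 0, 0, 0], [1, 0, 0, 0, 0, 0, 0], [1, 0, 0, 0, 0, 0, 0]]}}

```text
time_s: 44.75
eef_pos: [664.3, -161.8, 84.1]
ee_rot: [0.0, 0.067, 0.998, 0.002]
force: [0.3, 13.1, 7.3]
grip_width: 0.133
grip_force: 42.8
```

Run:
```python
from g import *
c=rep("p")
```

```text
t 44.75 pos [ 664.3 -161.8   84.1] F [ 0.3 13.1  7.3] gw 0.133 gf 42.834177017211914
Rcols x [-0.991  0.133 -0.001] y [0.133 0.991 0.005] z [ 0.001  0.005 -1.   ]
tcp gauge (np.float64(53.7), np.float64(28.0)) az 0.0016047736313953287
blank 0.6 [210. 153.] (np.float64(0.9), np.float64(-13.0))
tongue 0.89 [262. 151.] (np.float64(-1.5), np.float64(17.4))
jaw_grip 0.7 [282. 289.] (np.float64(54.1), np.float64(28.5))
anvil_tip 0.74 [259. 154.] (np.float64(-0.1), np.float64(15.9))
rest_grip 0.98 [391. 158.] (np.float64(-0.5), np.float64(82.7))
```

Call:
{"method": "send_rows", "body": {"targets": [[1, 0, 0.001, 0, 0, 0, 0], [1, 0, 0.001, 0, 0, 0, 0], [1, 0, 0.001, 0, 0, 0, 0], [1, 0, 0, 0, 0, 0, 0], [1, 0, 0, 0, 0, 0, 0], [0.4, 0, 0, 0, 0, 0, 0], [0.4, 0, 0, 0, 0, 0, 0], [0.4, 0, 0, 0, 0, 0, 0], [0.4, 0, 0, -0.01, 0, 0, 0], [0.4, 0, 0, -0.03, 0, 0, 0]]}}

```text
time_s: 46.35
eef_pos: [663.4, -161.9, 122.8]
ee_rot: [-0.001, 0.067, 0.998, 0.001]
force: [0.5, 0.1, 0.6]
grip_width: 0.304
grip_force: 0.0
```

Call:
{"method": "send_rows", "body": {"targets": [[0.4, 0, 0, -0.04, 0, 0, 0], [0.4, 0, 0, -0.04, 0, 0, 0], [0.4, 0, 0, -0.02, 0, 0, 0], [0.4, 0.03, -0.02, 0, 0, 0, 0], [0.4, 0.03, -0.02, 0, 0, 0, 0], [0.4, 0, 0, 0, 0, 0, 0], [0.4, 0, 0, 0, 0, 0, 0], [0.4, 0, 0, 0, 0, 0, 0], [0.4, 0, 0, 0, 0, 0, 0], [0.4, 0, 0, 0, 0, 0, 0]]}}

```text
time_s: 47.6
eef_pos: [599.4, -193.6, 223.1]
ee_rot: [-0.0, 0.067, 0.998, 0.0]
force: [-1.2, -0.2, 0.0]
grip_width: 0.298
grip_force: 0.0
```

Run:
```python
from g import *
c=rep("q");rep("r")
```

```text
t 47.6 pos [ 599.4 -193.6  223.1] F [-1.2 -0.2  0. ] gw 0.298 gf 0.0
Rcols x [-0.991  0.134  0.   ] y [0.134 0.991 0.   ] z [-0.  0. -1.]
tcp gauge (np.float64(-6.3), np.float64(-12.2)) az 0.0006244317191699267
blank 0.94 [281. 189.] (np.float64(0.9), np.float64(-12.6))
tongue 0.57 [311. 189.] (np.float64(-1.6), np.float64(17.5))
jaw_grip 0.75 [325. 260.] (np.float64(53.1), np.float64(28.5))
anvil_tip 0.64 [309. 190.] (np.float64(-0.2), np.float64(16.2))
fixed_face 0.83 [254. 189.] (np.float64(-1.6), np.float64(-40.1))
rest_grip 0.91 [378. 197.] (np.float64(1.6), np.float64(81.5))
t 47.95 pos [ 599.2 -193.8  223.3] F [ 0.4 -0.4 -1.1] gw 0.302 gf 0.0
Rcols x [-0.991  0.134  0.   ] y [ 0.134  0.991 -0.   ] z [-0. -0. -1.]
tcp gauge (np.float64(-6.5), np.float64(-12.5)) az 0.00019679011597162344
blank 0.68 [280. 192.] (np.float64(3.9), np.float64(-13.7))
tongue 0.7 [309. 188.] (np.float64(-2.1), np.float64(16.0))
jaw_grip 0.69 [326. 264.] (np.float64(56.6), np.float64(28.6))
anvil_tip 0.61 [251. 180.] (np.float64(-10.7), np.float64(-43.3))
fixed_face 0.87 [256. 190.] (np.float64(-0.9), np.float64(-38.2))
rest_grip 0.93 [382. 195.] (np.float64(-0.8), np.float64(84.3))
```

Run:
```python
from rig import ctrl
print(ctrl.finish_job())
```

```text
the job is handed in; nothing more can be done
None
```

The job is handed in at about 48 s, with no verdict returned: the rest is seated, and the stepped blank is on it with its tongue to the sliding jaw and held against the fixed jaw. The jaw sits near 0.016 m, so the anvil should be about half pressed (judged from wrist force and camera positions). The arm is clear, and I viewed 11 pictures, one over the limit of 10.

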